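Let the display cover down on its ratchet winder

TASK

Close the clear cover over the purple paperweight: take the red tab of that stand's winder pawl, lift the pawl out of the ratchet and keep it lifted while the crank turns back slowly under the cover's weight until the cover is fully down on its plinth. Then let the pawl back down into the ratchet and let go; leave the other stand, with the green paperweight, as it is.

Things in the scene. Friction and masses are not known exactly. Their poses are not given: they have to be found in the camera images.
- tab_a (a point): Centre of the red pawl tab, purple paperweight's stand (left or right). Upright plate, 10 mm along its y, 24 along x, 34 tall; sides (60 mm) and top clear. Seated: 173 mm above the table, z up, x level to the cover. Hinge pin: along y, 111 mm on in +x, 17 mm higher. Raise it straight up 34 mm (it tilts 0.3 rad about y); clear of teeth at 23 mm, stop at 50 mm; 1-4 N; springs back.
- cover_a (a joint): Height (m) above fully down (0) of the clear cover, 118 mm square and 120 tall, over the purple paperweight; starts about 0.04 to 0.08. A damped crank and rack carry it: pawl lifted, it sinks by itself at 10 to 17 mm/s as the crank (black knob, clear of the tab) turns back 1 rad per 16 mm; pawl let down, it is caught within 8.4 mm. Cover centre: 205 mm from the tab along its x, 21 mm to +y.
- covertop_b (a point): Middle of the top of the other stand's clear cover (over the green paperweight), which is to stay raised; it would be 150 mm above the table if fully down. Size and layout as the first stand.
- purple_mid (a point): Centre of the loose purple paperweight with red spots, a flat-footed glass ball 65 mm across and 59 mm tall, on the blue plinth (top 30 mm above the table) under the cover that is to come down; it need not be touched.

How it is judged:
By the outcome, as a careful person would: the job done as asked, in the order asked, and still so for the second after the job is handed in, with the robot touching nothing.
It also fails if it takes over 51 s, if anything falls off the work surface, if the arm or the gripper's body presses on something with over 40 N, if the wrist force passes 120 N, or if a joint passes its speed limit or range.

ROBOT

A 7-joint arm with a two-finger parallel gripper is mounted at the origin on the work surface. World frame = base frame: x ahead of the robot, y to its left, z up, the work surface at z = 0. Lengths are in m, angles in rad, forces in N, time in s.
With the tool pointing down it reaches from about 0.4 to 0.925 m from the base axis. Payload 4.1 kg.
Tool frame: the origin (TCP) lies at the very end of the fingers, on their centre line; the grasp point (between the pads) lies 19 mm behind it; z points along the fingers, y is the line along which they close (so a half turn about z gives the same grasp; the last joint's range is limited). The gripper opens to 85 mm and grips with 20 to 120 N. Pads are 22 mm wide; open, the fingers measure 114 mm over their backs; the gripper's body (76 mm by 85 mm) begins 54 mm behind the grasp point. The pads swing forward as they close: fully open they stand 13 mm farther back than shut.
Start: joints at [-1.226, 0.398, 0.045, 1.537, -0.019, 1.207, -0.051], TCP at [0.279, 0.587, 0.231] pointing down, gripper open.
Joint ranges: [-2.82, 2.82], [-0.49, 2.23], [-1.37, 1.46], [0, 2.46], [-1.36, 4.5], [0.23, 2], [-2.94, 2.94]. Speed limits (rad/s): [2.57, 2.57, 3.14, 3.14, 3.14, 3.14, 3.14].

INTERFACE

Orientations are given as [roll, pitch, yaw] about the fixed x, y, z axes, in that order (R = Rz(yaw) Ry(pitch) Rx(roll)).
In Python, from station import env, imaging gives the robot as it stands. The module is installed in compiled form; this text tells all that it offers.
- The arm moves only by the tool send_rows, never from a script. Its argument "rows" is one flat list of numbers, 7 for each row, row after row: the shift along the world's x, y, z normalised to -1 to 1, where 1 is 0.2 m, then the turn, a rotation vector about the world's x, y, z normalised to -1 to 1, where 1 is 360 degrees, then the closure in counts, from 0 (fully open) to 255 (shut). A call has 1 to 12 rows; each row is the pose to reach, as a shift and turn from the pose commanded when the call began, turning the shorter way round; what a row does not reach only later rows make up. A row lasts 1/8 s, in which the tool goes at most 62.5 mm and 10.7 degrees, less where a joint would pass 70% of its speed; a pose out of reach is approached as far as the arm can. A call with a number of a shift or a turn outside -1 to 1 is refused whole. A call with a gripper value outside its range is refused whole. The fingers move at their own pace and stop on an object; the grip force is fixed at half the most. Time passes only in rows, so rows that repeat a pose let the fingers close. It gives the time, the measured TCP pose, the force, the opening and the grip force at its end, in the units of the state.
- env.state(): the state, without advancing time (a new reading comes with each control period).
- imaging.capture(name): name is "side" or "top" or "wrist"; returns the picture (480x640x3 uint8, red, green, blue); there is no depth.
- imaging.camera_info(name): a dict with "fx", "fy", "cx", "cy" (pixels), "R" (3x3) and "t" (3): a world point X has camera coordinates R X + t; the wrist camera has in their place "tool_from_camera" (4x4, takes a point from camera to tool coordinates, whose origin is the TCP and whose axes are the flange's). Camera axes: x right, y down, z forward; pixel columns grow to the right and rows downward; lengths in m; the calibration is good to about 2 mm. A picture is of the moment at which its call begins: read the wrist's pose just before it. camera_info takes no time and is no camera call.
- env.hand_in(): hands the job in; it is judged then, once.
The state is a dict: "time": time; "joints": joint angles; "qd": joint speeds; "joint_torque": joint torques, N m; "tool_pos": TCP position; "eef_rot": TCP orientation; "force": force on the tool from outside, world axes, zero at the start; "torque": the same for the moment, N m; "opening": finger opening in m; "grasp_force": force on a finger pad.
Only numpy, scipy, OpenCV 4.12 (cv2) and the standard library are available. Lean on these libraries where they do the work, as an engineer would, in place of code of your own. Each camera call takes 0.05 s, during which the arm holds its last target. There are 200 camera calls.

## Working session

There is one attempt and no reset: what is moved stays moved. The work goes in short steps, Python scripts to look and compute and a tool call to move; the robot and the scene stay as the last step left them, time stands still between calls to the robot, and variables do not carry over. Pictures are saved under pics/ and viewed, at most 10 in all, crops included, and the job is handed in when it is done.

Besides the shell and the picture viewer there is one more tool, called after "Call:" by a JSON object that holds its "op" and its "data", one argument or row to a line. send_rows: Moves the arm, as the interface text tells. Scaled input: -1 to 1 covers 0.2 m each way for a shift and 360 degrees each way for a turn. Its arguments: {"type":"object","properties":{"rows":{"type":"array","items":{"type":"number"}}},"required":["rows"]}

```bash
mkdir -p pics; python3 - <<'E'
from station import env, imaging
import cv2,numpy as np
s=env.state();print({k:np.round(v,3).tolist() for k,v in s.items()})
for n in("side","top"):
    im=imaging.capture(n);cv2.imwrite(f"pics/{n}0.png",im[:,:,::-1])
    i=imaging.camera_info(n);print(n,{k:np.round(v,3).tolist() for k,v in i.items()})
E
```

```text
{'time': 0.0, 'joints': [-1.226, 0.399, 0.045, 1.538, -0.019, 1.207, -0.051], 'qd': [0.0, -0.0, -0.0, -0.002, 0.001, -0.001, -0.001], 'joint_torque': [-0.0, -47.513, 1.365, -25.422, 0.012, 0.01, 0.0], 'tool_pos': [0.279, 0.586, 0.23], 'eef_rot': [-3.14, 0.0, 2.698], 'force': [-0.425, 1.042, -0.565], 'torque': [0.036, 0.004, -0.004], 'grasp_force': 0.0, 'opening': 0.085}
side {'fx': 525.758, 'fy': 525.758, 'cx': 316.511, 'cy': 238.438, 'R': [[0.971, -0.24, -0.02], [-0.164, -0.599, -0.784], [0.176, 0.764, -0.621]], 't': [-0.607, 0.193, 0.962]}
top {'fx': 561.017, 'fy': 561.017, 'cx': 321.133, 'cy': 240.504, 'R': [[-0.026, -0.999, -0.021], [-0.98, 0.029, -0.199], [0.2, 0.015, -0.98]], 't': [0.025, 0.616, 1.113]}
```

View pics/side0.png

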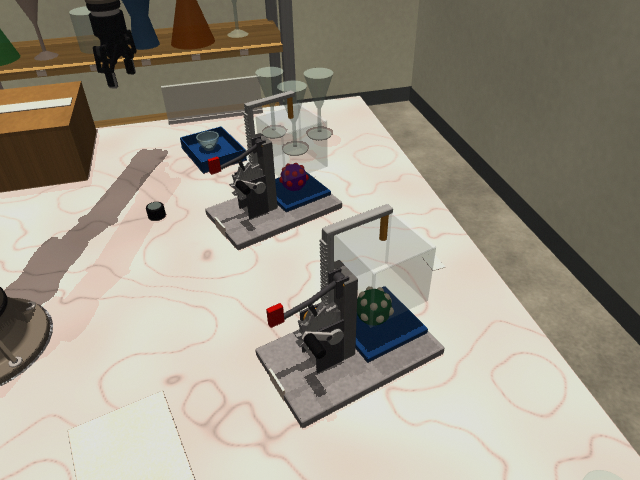

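View pics/top0.png

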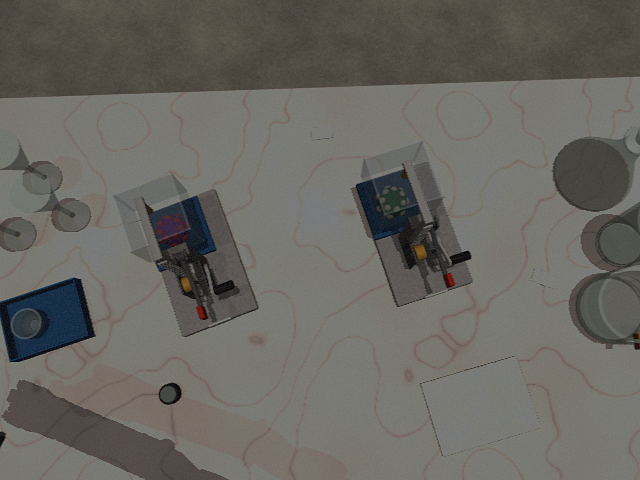

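The side view shows the purple stand at the back, with its tab at about (214,165). In the top view it is the left stand, with its tab at about (202,313). The green stand's tab is at side (275,315) and top (449,280).

```bash
cat > h.py <<'E'
from station import env, imaging
import cv2,numpy as np
def red(im,box):
    h=cv2.cvtColor(im,cv2.COLOR_RGB2HSV)
    m=(((h[...,0]<6)|(h[...,0]>174))&(h[...,1]>170)&(h[...,2]>70)).astype(np.uint8)
    k=np.zeros_like(m);x0,y0,x1,y1=box;k[y0:y1,x0:x1]=1
    n,l,st,c=cv2.connectedComponentsWithStats(m*k)
    i=1+st[1:,4].argmax();return c[i],st[i]
def ray(i,p):
    R=np.array(i["R"]);t=np.array(i["t"])
    d=R.T@np.array([(p[0]-i["cx"])/i["fx"],(p[1]-i["cy"])/i["fy"],1]);return -R.T@t,d/np.linalg.norm(d)
def tri(p,q):
    (a,u),(b,v)=ray(imaging.camera_info("side"),p),ray(imaging.camera_info("top"),q)
    s=np.linalg.lstsq(np.c_[u,-v],b-a,rcond=None)[0]
    P,Q=a+s[0]*u,b+s[1]*v;return (P+Q)/2,np.linalg.norm(P-Q)
def plane(n,p,z):
    o,d=ray(imaging.camera_info(n),p);return o+d*(z-o[2])/d[2]
E
python3 - <<'E'
from h import *
S=cv2.imread("pics/side0.png")[:,:,::-1].copy();T=cv2.imread("pics/top0.png")[:,:,::-1].copy()
for a,b in(((195,145,230,185),(185,295,220,330)),((255,295,295,335),(435,265,465,295))):
    p,st=red(S,a);q,sq=red(T,b);print(p,st,q,sq,*tri(p,q),plane("top",q,.18))
for e in (((258,308),(216,190)),((183,336),(258,308)),((397,306),(470,281)),((353,187),(397,306))):
    d=plane("top",e[1],.02)-plane("top",e[0],.02);print(np.arctan2(d[1],d[0]))
# base edges by line fit around the purple stand
for x0,y0,x1,y1 in((120,170,270,345),):
    g=cv2.Canny(cv2.cvtColor(T,cv2.COLOR_RGB2GRAY),40,120)[y0:y1,x0:x1]
    L=cv2.HoughLinesP(g,1,np.pi/360,30,minLineLength=35,maxLineGap=5)
    for l in L[:,0]:
        a=l[:2]+[x0,y0];b=l[2:]+[x0,y0];d=plane("top",b,.02)-plane("top",a,.02);print(a,b,round(np.arctan2(d[1],d[0]),3))
w=imaging.capture("wrist");cv2.imwrite("pics/w0.png",w[:,:,::-1])
print({k:np.round(v,3).tolist() for k,v in imaging.camera_info("wrist").items()})
E
```

```text
[212.22727273 160.84090909] [208 157  11  13  44] [200.3559322  311.96610169] [197 306   8  13  59] [0.46276376 0.23151223 0.18107427] 0.004345192838759331 [0.46502753 0.23189878 0.18      ]
[273.71428571 310.35714286] [267 303  16  19 126] [450. 279.] [446 273   9  13  60] [ 0.51085449 -0.22965107  0.18177344] 0.003993819004287492 [ 0.51309157 -0.23003927  0.18      ]
0.3379904426004649
-1.2398848692105353
-1.2709619212713041
-2.8367850787091586
[215 189] [258 308] -2.799
[159 270] [181 336] -2.796
[162 258] [207 318] -2.493
[172 176] [190 228] -2.799
[141 197] [167 270] -2.779
[197 196] [216 250] -2.8
[153 211] [210 189] -1.216
[130 252] [169 271] -2.043
[184 337] [240 316] -1.239
[120 193] [170 174] -1.219
[192 264] [206 302] -2.777
[233 243] [247 282] -2.8
[182 336] [226 320] -1.249
[145 207] [187 191] -1.22
[182 242] [195 280] -2.799
[133 198] [148 247] -2.818
[160 266] [198 282] -1.991
[216 190] [258 305] -2.796
[206 248] [212 287] -2.977
[134 211] [150 258] -2.788
{'fx': 342.299, 'fy': 342.299, 'cx': 322.887, 'cy': 240.697, 'tool_from_camera': [[-0.001, -0.947, -0.321, 0.082], [1.0, -0.001, -0.0, -0.001], [0.0, -0.321, 0.947, -0.141], [0.0, 0.0, 0.0, 1.0]]}
```

Call:
{"op": "send_rows", "data": {
  "rows": [0.16,-0.3,0.2,0,0,0.02,0,0.33,-0.6,0.35,0,0,0.04,50,0.5,-0.95,0.35,0,0,0.064,90,0.5,-0.95,0.35,0,0,0.064,90]
}}

```text
time: 0.65
tool_pos: [0.3809, 0.3939, 0.302]
eef_rot: [3.142, 0.001, 3.098]
force: [0.9, 0.5, 0.3]
opening: 0.0552
grasp_force: 0.0
```

Call:
{"op": "send_rows", "data": {
  "rows": [0.13,-0.3,0,0,0,0.02,90,0.28,-0.55,0,0,0,0.04,90,0.41,-0.82,0,0,0,0.062,90,0.41,-0.82,0,0,0,0.062,90,0.41,-0.82,0,0,0,0.062,90]
}}

```text
time: 1.27
tool_pos: [0.4607, 0.2336, 0.3012]
eef_rot: [3.141, -0.0, -2.794]
force: [0.2, 0.1, -0.3]
opening: 0.0553
grasp_force: 0.0
```

```bash
python3 - <<'E'
from h import *
s=env.state();print({k:np.round(s[k],3).tolist() for k in('time','joints','tool_pos','eef_rot','opening','force')})
w=imaging.capture("wrist");cv2.imwrite("pics/w1.png",w[:,:,::-1])
E
```

```text
{'time': 1.275, 'joints': [-0.712, 0.11, 0.177, 1.755, -0.021, 1.278, 1.388], 'tool_pos': [0.461, 0.234, 0.301], 'eef_rot': [3.141, -0.0, -2.794], 'opening': 0.055, 'force': [0.206, 0.117, -0.277]}
```

View pics/w1.png

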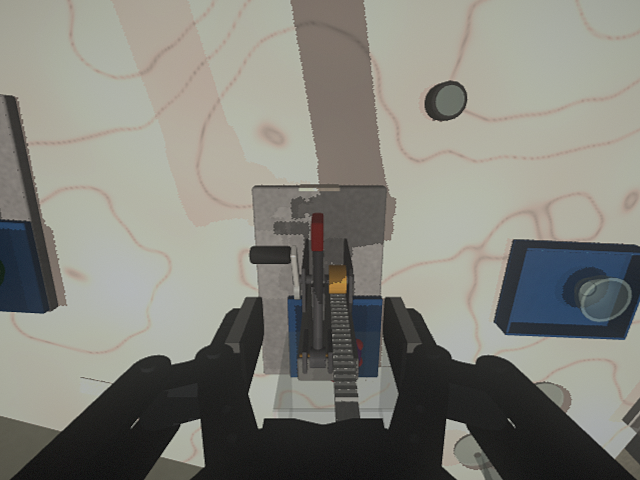

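The tab is at about (317,232), spanning rows 213–251, and the stand is aligned with the tool. Next I cast rays through the tab's edges.

```bash
cat >> h.py <<'E'
from scipy.spatial.transform import Rotation as Ro
def wray(s,p,z):
    i=imaging.camera_info("wrist");M=np.array(i["tool_from_camera"]);R=Ro.from_euler("xyz",s["eef_rot"]).as_matrix()
    o=R@M[:3,3]+s["tool_pos"];d=R@M[:3,:3]@np.array([(p[0]-i["cx"])/i["fx"],(p[1]-i["cy"])/i["fy"],1])
    return o+d*(z-o[2])/d[2]
E
python3 - <<'E'
from h import *
s=env.state();w=cv2.imread("pics/w1.png")[260*0:,:,::-1].copy()
h=cv2.cvtColor(w,cv2.COLOR_RGB2HSV)
for r in range(208,256,3):
    c=[x for x in range(300,335) if (h[r,x,0]<8 or h[r,x,0]>172) and h[r,x,1]>130]
    print(r,c[:1],c[-1:],w[r,317])
for p,z in(((317,213),.156),((317,222),.19),((317,251),.19),((317,213),.19),((316.5,232),.173)):
    q=wray(s,p,z);a=.345;d=q-s['tool_pos'];print(p,z,q.round(4),"stand x,y from tcp",(d[0]*np.cos(a)+d[1]*np.sin(a)).round(4),(-d[0]*np.sin(a)+d[1]*np.cos(a)).round(4))
S=cv2.imread("pics/side0.png")[:,:,::-1].copy();T=cv2.imread("pics/top0.png")[:,:,::-1].copy()
print(tri((214,165),(202,313)))
E
```

```text
208 [] [] [88 86 81]
211 [] [] [90 88 83]
214 [313] [322] [66 36 33]
217 [] [] [68 39 35]
220 [312] [322] [68 38 35]
223 [312] [322] [83 38 35]
226 [312] [322] [92 37 34]
229 [312] [322] [93 37 34]
232 [312] [322] [93 39 35]
235 [312] [322] [93 37 36]
238 [312] [322] [93 38 35]
241 [312] [322] [93 38 36]
244 [312] [322] [92 36 35]
247 [312] [322] [93 38 36]
250 [312] [322] [91 35 31]
253 [] [] [58 57 56]
(317, 213) 0.156 [0.4517 0.2255 0.156 ] stand x,y from tcp -0.0111 -0.0056
(317, 222) 0.19 [0.4502 0.2255 0.19  ] stand x,y from tcp -0.0125 -0.0051
(317, 251) 0.19 [0.4725 0.2335 0.19  ] stand x,y from tcp 0.0111 -0.0051
(317, 213) 0.19 [0.4436 0.2231 0.19  ] stand x,y from tcp -0.0196 -0.005
(316.5, 232) 0.173 [0.4629 0.2293 0.173 ] stand x,y from tcp 0.0007 -0.0058
(array([0.46330639, 0.23092506, 0.17078938]), np.float64(0.0009272712422116108))
```

Call:
{"op": "send_rows", "data": {
  "rows": [0.022,-0.02,-0.15,0.0081,-0.0225,0,90,0.022,-0.02,-0.3,0.0081,-0.0225,0,90,0.022,-0.02,-0.45,0.0081,-0.0225,0,90,0.022,-0.02,-0.55,0.0081,-0.0225,0,90,0.022,-0.02,-0.65,0.0081,-0.0225,0,90,0.022,-0.02,-0.735,0.0081,-0.0225,0,90,0.022,-0.02,-0.735,0.0081,-0.0225,0,90]
}}

```text
time: 2.2
tool_pos: [0.4636, 0.2303, 0.1529]
eef_rot: [-3.141, 0.147, -2.79]
force: [-0.5, 0.2, 0.2]
opening: 0.0553
grasp_force: 0.0
```

```bash
python3 - <<'E'
from h import *
s=env.state();print({k:np.round(s[k],3).tolist() for k in('time','tool_pos','eef_rot','opening','force')})
w=imaging.capture("wrist");cv2.imwrite("pics/w2.png",w[:,:,::-1])
E
```

```text
{'time': 2.2, 'tool_pos': [0.464, 0.23, 0.153], 'eef_rot': [-3.141, 0.147, -2.79], 'opening': 0.055, 'force': [-0.544, 0.208, 0.22]}
```

View pics/w2.png

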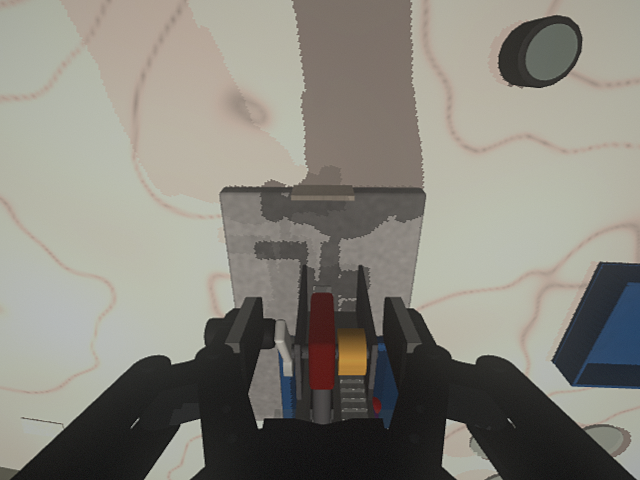

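The tab, at columns 310–334, is centred between the fingers, which stand at columns 262 and 384. I'll close.

Call:
{"op": "send_rows", "data": {
  "rows": [0,0,0,0,0,0,150,0,0,0,0,0,0,200,0,0,0,0,0,0,255,0,0,0,0,0,0,255,0,0,0,0,0,0,255,0,0,0,0,0,0,255]
}}

```text
time: 3.0
tool_pos: [0.4655, 0.2302, 0.1548]
eef_rot: [3.141, 0.151, -2.793]
force: [-2.7, 5.1, 2.8]
opening: 0.0092
grasp_force: 60.1
```

Call:
{"op": "send_rows", "data": {
  "rows": [-0.003,-0.001,0.02,-0.002,0.0056,0,255,-0.007,-0.0025,0.043,-0.004,0.0112,0,255,-0.01,-0.004,0.064,-0.006,0.0168,0,255,-0.0135,-0.005,0.085,-0.008,0.0225,0,255,-0.017,-0.006,0.106,-0.01,0.028,0,255,-0.02,-0.007,0.128,-0.012,0.0337,0,255,-0.024,-0.0085,0.15,-0.014,0.0393,0,255,-0.027,-0.01,0.17,-0.0161,0.0449,0,255,-0.027,-0.01,0.17,-0.0161,0.0449,0,255]
}}

```text
time: 4.12
tool_pos: [0.4603, 0.2282, 0.1883]
eef_rot: [3.139, -0.149, -2.793]
force: [-1.9, 5.2, 2.7]
opening: 0.0089
grasp_force: 59.8
```

```bash
python3 - <<'E'
from h import *
s=env.state();print({k:np.round(s[k],3).tolist() for k in('time','tool_pos','eef_rot','opening','force','grasp_force')})
for n in("side","top"): cv2.imwrite(f"pics/{n}1.png",imaging.capture(n)[:,:,::-1])
a=cv2.imread("pics/side0.png")[80:260,150:350];b=cv2.imread("pics/side1.png")[80:260,150:350]
cv2.imwrite("pics/cmp1.png",cv2.resize(np.hstack([a,b]),None,fx=2,fy=2))
E
```

```text
{'time': 4.125, 'tool_pos': [0.46, 0.228, 0.188], 'eef_rot': [3.139, -0.149, -2.793], 'opening': 0.009, 'force': [-1.857, 5.207, 2.706], 'grasp_force': 59.771}
```

View pics/cmp1.png

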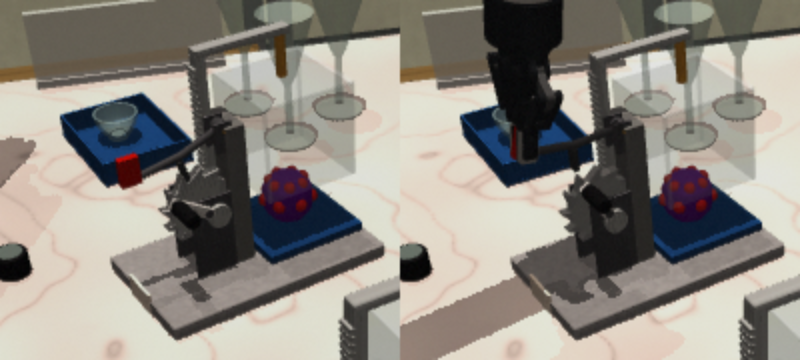

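The pawl is lifted and the cover has started to sink (its crossbar has dropped from row 24 to 30). I'll hold here.

Call:
{"op": "send_rows", "data": {
  "rows": [0,0,0,0,0,0,255,0,0,0,0,0,0,255,0,0,0,0,0,0,255,0,0,0,0,0,0,255,0,0,0,0,0,0,255,0,0,0,0,0,0,255,0,0,0,0,0,0,255,0,0,0,0,0,0,255,0,0,0,0,0,0,255,0,0,0,0,0,0,255,0,0,0,0,0,0,255,0,0,0,0,0,0,255]
}}

```text
time: 5.72
tool_pos: [0.4603, 0.2283, 0.1883]
eef_rot: [3.139, -0.148, -2.793]
force: [-0.7, 5.1, 1.6]
opening: 0.0095
grasp_force: 59.7
```

Call:
{"op": "send_rows", "data": {
  "rows": [0,0,0,0,0,0,255,0,0,0,0,0,0,255,0,0,0,0,0,0,255,0,0,0,0,0,0,255,0,0,0,0,0,0,255,0,0,0,0,0,0,255,0,0,0,0,0,0,255,0,0,0,0,0,0,255,0,0,0,0,0,0,255,0,0,0,0,0,0,255,0,0,0,0,0,0,255,0,0,0,0,0,0,255]
}}

```text
time: 7.22
tool_pos: [0.4603, 0.2283, 0.1883]
eef_rot: [3.139, -0.148, -2.793]
force: [-1.0, 5.0, 0.8]
opening: 0.0091
grasp_force: 59.7
```

Call:
{"op": "send_rows", "data": {
  "rows": [0,0,0,0,0,0,255,0,0,0,0,0,0,255,0,0,0,0,0,0,255,0,0,0,0,0,0,255,0,0,0,0,0,0,255,0,0,0,0,0,0,255,0,0,0,0,0,0,255,0,0,0,0,0,0,255,0,0,0,0,0,0,255,0,0,0,0,0,0,255,0,0,0,0,0,0,255,0,0,0,0,0,0,255]
}}

```text
time: 8.72
tool_pos: [0.4603, 0.2283, 0.1883]
eef_rot: [3.139, -0.148, -2.793]
force: [-1.1, 4.6, 1.5]
opening: 0.0095
grasp_force: 59.7
```

Call:
{"op": "send_rows", "data": {
  "rows": [0,0,0,0,0,0,255,0,0,0,0,0,0,255,0,0,0,0,0,0,255,0,0,0,0,0,0,255,0,0,0,0,0,0,255,0,0,0,0,0,0,255,0,0,0,0,0,0,255,0,0,0,0,0,0,255,0,0,0,0,0,0,255,0,0,0,0,0,0,255,0,0,0,0,0,0,255,0,0,0,0,0,0,255]
}}

```text
time: 10.22
tool_pos: [0.4603, 0.2283, 0.1883]
eef_rot: [3.139, -0.148, -2.793]
force: [-0.8, 4.7, 1.1]
opening: 0.009
grasp_force: 59.7
```

```bash
python3 -c "
from h import *
cv2.imwrite('pics/side2.png',imaging.capture('side')[:,:,::-1]);print(env.state()['time'])"
```

```text
10.275
```

Call:
{"op": "send_rows", "data": {
  "rows": [0,0,0,0,0,0,255,0,0,0,0,0,0,255,0,0,0,0,0,0,255,0,0,0,0,0,0,255,0,0,0,0,0,0,255,0,0,0,0,0,0,255,0,0,0,0,0,0,255,0,0,0,0,0,0,255,0,0,0,0,0,0,255,0,0,0,0,0,0,255,0,0,0,0,0,0,255,0,0,0,0,0,0,255]
}}

```text
time: 11.78
tool_pos: [0.4603, 0.2283, 0.1883]
eef_rot: [3.139, -0.148, -2.793]
force: [-1.6, 5.4, 0.8]
opening: 0.0093
grasp_force: 59.7
```

```bash
python3 - <<'E'
from h import *
cv2.imwrite('pics/side3.png',imaging.capture('side')[:,:,::-1]);print(env.state()['time'])
a=cv2.imread("pics/side2.png")[80:260,150:350];b=cv2.imread("pics/side3.png")[80:260,150:350]
print(cv2.absdiff(a,b).max(axis=(0,2)).max(), (cv2.absdiff(a,b).max(axis=2)>25).sum())
cv2.imwrite("pics/cmp2.png",cv2.resize(np.hstack([a,b]),None,fx=2,fy=2))
E
```

```text
11.825
12 0
```

View pics/cmp2.png

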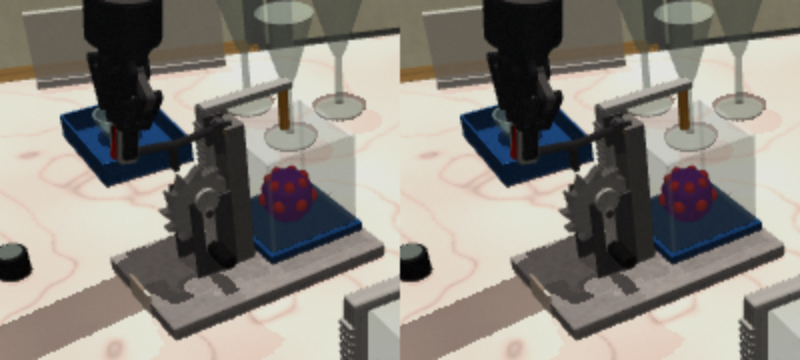

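The cover is down on its plinth and did not move between 10.3 s and 11.8 s. Next I lower the pawl along the same path, then release.

Call:
{"op": "send_rows", "data": {
  "rows": [0.003,0.001,-0.02,0.002,-0.0056,0,255,0.007,0.0025,-0.043,0.004,-0.0112,0,255,0.01,0.004,-0.064,0.006,-0.0168,0,255,0.0135,0.005,-0.085,0.008,-0.0225,0,255,0.017,0.006,-0.106,0.01,-0.028,0,255,0.02,0.007,-0.128,0.012,-0.0337,0,255,0.024,0.0085,-0.15,0.014,-0.0393,0,255,0.027,0.01,-0.17,0.0161,-0.0449,0,255,0.027,0.01,-0.17,0.0161,-0.0449,0,255,0.027,0.01,-0.17,0.0161,-0.0449,0,255]
}}

```text
time: 13.08
tool_pos: [0.4655, 0.2302, 0.1548]
eef_rot: [3.141, 0.152, -2.793]
force: [-2.3, 4.8, 3.3]
opening: 0.0093
grasp_force: 60.2
```

Call:
{"op": "send_rows", "data": {
  "rows": [0,0,0,0,0,0,200,0,0,0,0,0,0,150,0,0,0,0,0,0,90,0,0,0,0,0,0,90,0,0,0,0,0,0,90]
}}

```text
time: 13.7
tool_pos: [0.4655, 0.2289, 0.1543]
eef_rot: [-3.141, 0.15, -2.794]
force: [1.5, -0.2, -0.6]
opening: 0.0552
grasp_force: 0.0
```

Call:
{"op": "send_rows", "data": {
  "rows": [-0.01,0,0.08,0,0,0,90,-0.02,0,0.2,0,0,0,90,-0.05,-0.02,0.35,0,0,0,90,-0.1,-0.03,0.5,0,0,0,90,-0.2,-0.06,0.65,0,0,0,90,-0.3,-0.1,0.75,0,0,0,90,-0.3,-0.1,0.75,0,0,0,90]
}}

```text
time: 14.58
tool_pos: [0.4057, 0.2095, 0.3072]
eef_rot: [3.14, 0.156, -2.793]
force: [0.4, -0.0, -0.6]
opening: 0.0553
grasp_force: 0.0
```

```bash
python3 - <<'E'
from h import *
cv2.imwrite('pics/side4.png',imaging.capture('side')[:,:,::-1]);s=env.state();print(s['time'],s['tool_pos'],s['opening'])
cv2.imwrite("pics/f.png",cv2.resize(cv2.imread("pics/side4.png")[50:430,150:460],None,fx=1.5,fy=1.5))
E
```

```text
14.625 [0.40577611 0.20927873 0.30579215] 0.055328096094320024
```

View pics/f.png

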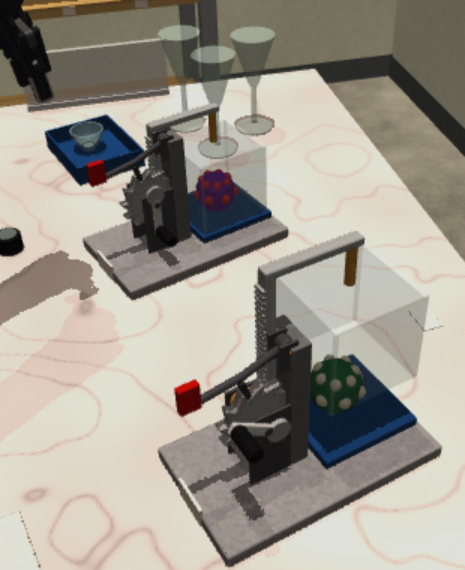

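The purple stand's cover is down with its pawl back in the ratchet. The green cover is still raised, and the gripper is clear of both stands.

```bash
python3 -c "
from station import env
print(env.hand_in())"
```

```text
the job is handed in; nothing more can be done
None
```

The clear cover is fully down over the purple paperweight, its pawl is back in the ratchet and released, the green stand is untouched, and the job was handed in at about 14.6 s.

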